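# Clamp the ingot mould with its draw latch

## Robot

A 6-joint arm with a two-finger parallel gripper is mounted at the origin on the work surface. World frame = base frame: x ahead of the robot, y to its left, z up, the work surface at z = 0. Lengths are in m, angles in rad, forces in N, time in s.
With the tool pointing down it reaches from about 0.325 to 1 m from the base axis. Payload 5.1 kg.
Tool frame: the origin (TCP) lies between the finger pads; the fingertips stand 25 mm ahead of it and the grasp point (between the pads) lies 6 mm ahead of it (tcp_to_tips is the distance from the TCP to the fingertips, in m); z points along the fingers, y is the line along which they close (so a half turn about z gives the same grasp; the last joint's range is limited). The gripper opens to 85 mm and grips with 20 to 120 N. Pads are 22 mm wide; open, the fingers measure 114 mm over their backs; the gripper's body (76 mm by 85 mm) begins 54 mm behind the grasp point. The pads swing forward as they close: fully open they stand 13 mm farther back than shut.
Start: joints at [-1.427, 0.124, 1.65, -0, 1.367, -0.083], TCP at [0.146, -0.633, 0.256] pointing down, gripper open.
Joint ranges: [-2.61, 2.61], [-1.02, 2.33], [0.03, 2.71], [-1.35, 4.49], [0.32, 2.68], [-2.91, 2.91]. Speed limits (rad/s): [2.57, 2.57, 3.14, 3.14, 3.14, 3.14].

## Interface

Orientations are given as a 3x3 rotation matrix whose columns are the frame's x, y, z axes.
In Python, from rig import * gives the robot as it stands. The module is installed in compiled form; this text tells all that it offers.
- The arm moves only by the tool jog_arm, never from a script. Its argument "steps" is a list that holds one entry, the list of rows, each a list of 6 numbers: the shift along the tool's x, y, z in units of 30 mm (1.0 is 30 mm), then the turn, a rotation vector about the tool's x, y, z in rad. A call has 1 to 20 rows; each row shifts and turns the commanded pose from where the row before left it, along the tool's axes as they then stand; what a row does not reach is not made up. A row lasts 1/12 s, in which the tool goes at most 41.7 mm and 7.16 degrees, less where a joint would pass 70% of its speed; a pose out of reach is approached as far as the arm can. A call is refused whole if a number of a shift passes 1 or a number of a turn 0.125, either way. A call with a gripper value outside its range is refused whole. "grip" is the closure, from 0 (fully open) to 1 (shut), set as the call begins (left out, the last holds). The fingers move at their own pace and stop on an object; the grip force is fixed at half the most. Time passes only in rows, so rows that do not move let the fingers close. It gives the time, the measured TCP pose, the force, the opening and the grip force at its end, in the units of the state.
- get_obs(): the state, without advancing time (a new reading comes with each control period).
- camera(name): name is "scene" or "top"; returns a dict with "image" (384x512x3 uint8, red, green, blue), "K" (3x3 intrinsics, pixels), "rvec" (rotation vector, rad) and "tvec" (3), from world to camera coordinates, as OpenCV has them. Camera axes: x right, y down, z forward; pixel columns grow to the right and rows downward; lengths in m; the calibration is good to about 2 mm. A picture is of the moment at which its call begins. There is no depth.
- finish_job(): hands the job in; it is judged then, once.
The state is a dict: "clock": time; "joint_pos": joint angles; "qvel": joint speeds; "effort": joint torques, N m; "tool_pos": TCP position; "orientation": TCP orientation; "contact_force": force on the tool from outside, world axes, zero at the start; "ft_torque": the same for the moment, N m; "gripper_width": finger opening in m; "grasp_force": force on a finger pad.
Only numpy, scipy, OpenCV 4.12 (cv2) and the standard library are available. Lean on these libraries where they do the work, as an engineer would, in place of code of your own. Each camera call takes 0.05 s, during which the arm holds its last target. There are 200 camera calls.

## Task

Close the two-part ingot mould on the jeweller's bench: hook the wire bail of its draw latch behind both keeper prongs of the sliding half, then swing the lever over past centre and press it down firmly home on its cushioned stop, with about 10 N on the lever and never more than 20 N. The stop is screw-set to a height nobody measured, so feel for it; leave the latch clamped, and leave the pliers, the steel block and the jar where they are.

Things in the scene. Friction and masses are not known exactly. Their poses are not given: they have to be found in the camera images.
- mould: Ingot mould fixed to the bench: steel base 245 x 86 x 10 mm; on it a fixed aluminium half (140 x 70 mm, top 50 mm above the bench) with the latch, and a sliding half of the same height. Origin: centre of the underside. x points from the lever towards the keeper, y along the latch's axles, z up. The latch pulls tight towards -x.
- sliding_half (a joint): Travel of the sliding half towards the fixed half, m: 0 = open, about 0.006 when clamped. Springs hold it open: about 12 N starts it and each mm takes 3.5 N more. Its keeper is two steel prongs, each 8 mm wide, 38 mm free between them, standing 31 mm tall on its top.
- keeper_seat (a point): Where the bail bar's axis sits when hooked, midway between the prongs, 70 mm above the bench, 20 mm above the half's top. The prongs' +x faces are 3 mm to -x of it; their lips, 5 to 9 mm above it, reach 3 mm to +x. So bring the bar down at least 6 mm to +x of it, then draw it back (-x) under the lips; it may sit from 2 mm above to 17 mm below it.
- lever_pivot (a point): Axis of the lever, on the mould's centre line, 70 mm above the bench, 106 mm to -x of keeper_seat when open.
- lever (a joint): Lever angle, rad: 0 = handle level towards -x (clamped), 1.57 = upright, more = leaning to the keeper (limit 2.4). Starts at 1.85 to 2.2; about 1.3 once the bar is drawn up to the prongs. Its stiff hinge (0.06 N m) holds it where left. With the bail hooked it is past centre below 0.35; it meets its stop somewhere between 0.00 and 0.17.
- lever_plate: The lever's flat steel handle, 26 mm wide, 4 mm thick, from the pivot to 75 mm from it. Origin on the pivot axis, mid-thickness; the handle runs along its own -x. Its own +z face is the one to push: towards the keeper when upright, on top when clamped.
- lever_tip (a point): End of the lever's handle, mid-thickness, 75 mm from lever_pivot.
- bail_bar (a point): Middle of the bail's cross bar: a dark sleeve 12 mm thick, 30 mm long along the mould's y, to be gripped from above; outside it the bar is 6 mm thick. The bail is a wire loop 62 mm wide, hinged to the lever 18 mm from lever_pivot, 117 mm from the bar. The bar moves in the mould's x-z plane within 135 mm of lever_pivot, turning lever and bail (friction to about 6 N); it stays where left.
- stop_post: Foot of the lever's stop, on top of the fixed half, 55 mm to -x of lever_pivot. Origin 50 mm above the bench. Above it is a rubber pad 14 mm wide, sprung at about 20 N per mm, on a screw of unmeasured setting: the free pad's top is 68 to 77 mm above the bench, and this origin tells nothing of it.
- pliers: Bystander: loose pliers with red handles, about 135 mm long, 15 mm high, lying on the bench; origin under the middle.
- bench_block: Bystander: loose steel block 60 x 60 x 20 mm; origin: centre of its underside.
- stone_jar: Bystander: loose glass jar with a metal lid, 44 mm wide, 50 mm high; origin: centre of its underside.

How it is judged:
On the way, in this order (a step that is already met when the one before it is completed fails the run):
1. the bail's bar is hooked behind both keeper prongs, under their lips, with the lever still up (x of bail_bar in the frame of keeper_seat between -0.004 and 0.003 m and z of bail_bar in the frame of keeper_seat between -0.0185 and 0.004 m and value of joint lever above 0.9 rad), for 0.2 s.
2. with the bail hooked, the lever is over and pressed home on its stop with more than 8 N (x of bail_bar in the frame of keeper_seat between -0.004 and 0.003 m and z of bail_bar in the frame of keeper_seat between -0.0185 and 0.004 m and value of joint lever below 0.24 rad and contact force between lever_plate and stop_post above 8 N), for 0.2 s.
At the end, for the whole second after the job is handed in: The bail's bar is behind the keeper prongs and under their lips (within 4 mm along the pull), the sliding half is drawn in by more than 3.5 mm, and the lever is past centre (below 0.24 rad), at rest and still bearing on its stop (more than 0.5 N) (x of bail_bar in the frame of keeper_seat between -0.004 and 0.003 m and z of bail_bar in the frame of keeper_seat between -0.0185 and 0.004 m and value of joint lever below 0.24 rad and contact force between lever_plate and stop_post above 0.5 N and value of joint sliding_half above 0.0035 m and velocity of joint lever between -0.05 and 0.05 rad/s); the robot touches nothing.
It fails at once if the lever is pushed with more than 20 N (contact force between any of the fingers, the arm and lever_plate above 20 N).
It fails at once if a bystander is moved more than 30 mm (distance of any of pliers, bench_block, stone_jar from where it was at the start of the episode above 0.03 m).
It also fails if it takes over 54 s, if anything falls off the work surface, if the arm or the gripper's body presses on something with over 40 N, if the wrist force passes 120 N, or if a joint passes its speed limit or range.

## Working session

There is one attempt and no reset: what is moved stays moved. The work goes in short steps, Python scripts to look and compute and a tool call to move; the robot and the scene stay as the last step left them, time stands still between calls to the robot, and variables do not carry over. Pictures are saved under pics/ and viewed, at most 10 in all, crops included, and the job is handed in when it is done.

Besides the shell and the picture viewer there is one more tool, called as name([rows], argument=value, ...), one row to a line, values as JSON. jog_arm: Moves the arm, as the interface text tells. Its arguments: {"type":"object","properties":{"steps":{"type":"array","items":{"type":"array","items":{"type":"array","items":{"type":"number"}}}},"grip":{"type":"number"}},"required":["steps"]}

```bash
mkdir -p pics
cat > h.py <<'E'
import numpy as np, cv2
from rig import *
def cam(n):
    c=camera(n); R=cv2.Rodrigues(np.array(c['rvec'],float))[0]; c['R']=R; c['C']=-R.T@np.array(c['tvec'],float).ravel(); return c
def ray(c,u,v):
    d=c['R'].T@np.linalg.inv(np.array(c['K']))@np.array([u,v,1.]); return d/np.linalg.norm(d)
def onz(c,u,v,z):
    d=ray(c,u,v); return c['C']+d*(z-c['C'][2])/d[2]
def tri(c1,p1,c2,p2):
    d1,d2=ray(c1,*p1),ray(c2,*p2); A=np.array([d1,-d2]).T
    s=np.linalg.lstsq(A,c2['C']-c1['C'],rcond=None)[0]
    a=c1['C']+s[0]*d1;b=c2['C']+s[1]*d2; return (a+b)/2,np.linalg.norm(a-b)
def proj(c,P):
    return cv2.projectPoints(np.array(P,float).reshape(-1,3),np.array(c['rvec'],float),np.array(c['tvec'],float),np.array(c['K'],float),None)[0][:,0]
E
python3 - <<'E'
from h import *
for n in('scene','top'):
    c=cam(n); print(n,c['C'].round(3),np.array(c['K'])[0,0]); cv2.imwrite(f'pics/{n}0.png',cv2.resize(c['image'][:,:,::-1],(796,597),interpolation=cv2.INTER_CUBIC))
o=get_obs();print(o['clock'],o['tool_pos'],o['orientation'],o['contact_force'])
E
```

```text
scene [1.101 0.557 0.626] 485.2651202575279
top [0.406 0.024 0.713] 372.30737284592044
0.1 [ 0.14606368 -0.63284579  0.25515436] [[ 9.74384577e-01  2.24887999e-01 -2.88083113e-04]
 [ 2.24888139e-01 -9.74382776e-01  1.87898236e-03]
 [ 1.41857360e-04 -1.89563791e-03 -9.99998193e-01]] [-0.16744952  0.28347218 -0.14121066]
```

View pics/scene0.png

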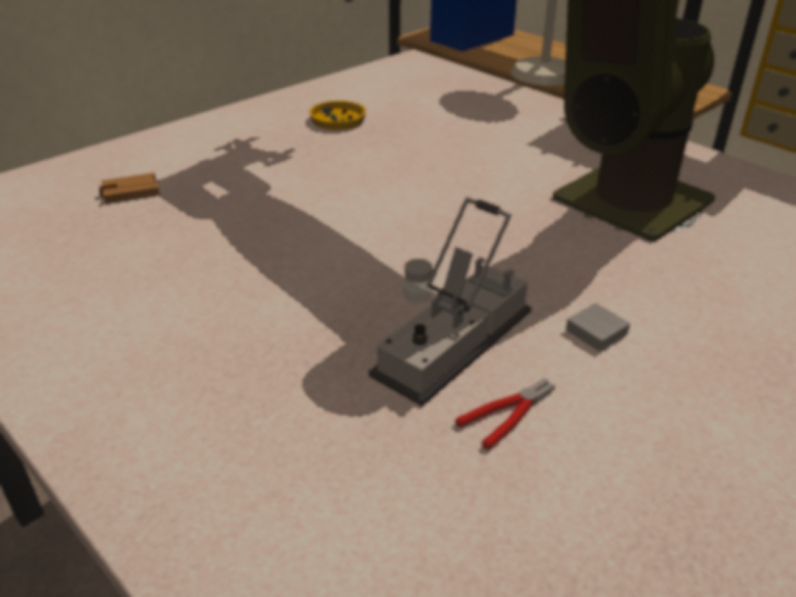

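View pics/top0.png

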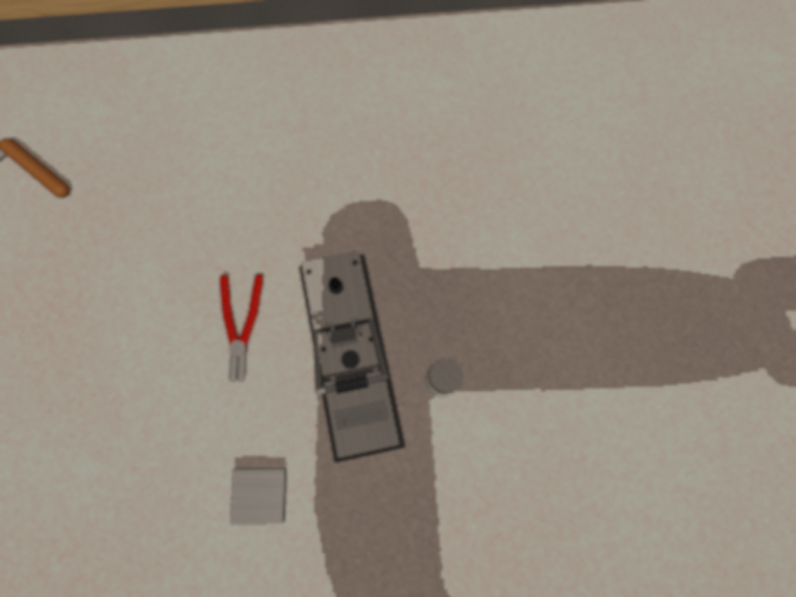

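The scene view shows the lever and bail raised, with the dark sleeve at about (488,207) in the enlarged picture and the stop post at (420,335). In the top view the mould base runs from (300,265)/(362,255) to (335,460)/(403,447), with the keeper end towards the robot. I'll zoom in on both.

Run:
```python
from h import *
a=cv2.imread('pics/scene0.png')
s=cam('scene')['image'][:,:,::-1]; t=cam('top')['image'][:,:,::-1]
# scene crop u 230-350,v 120-265 ; top crop u185-270, v155-305
A=cv2.resize(s[120:264,232:352],(480,576),interpolation=cv2.INTER_CUBIC)
B=cv2.resize(t[156:300,188:266],(312,576),interpolation=cv2.INTER_CUBIC)
cv2.imwrite('pics/crop.png',np.clip(np.hstack([A,B]).astype(float)*1.6,0,255).astype('uint8'))
```

```text
(no output)
```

View pics/crop.png

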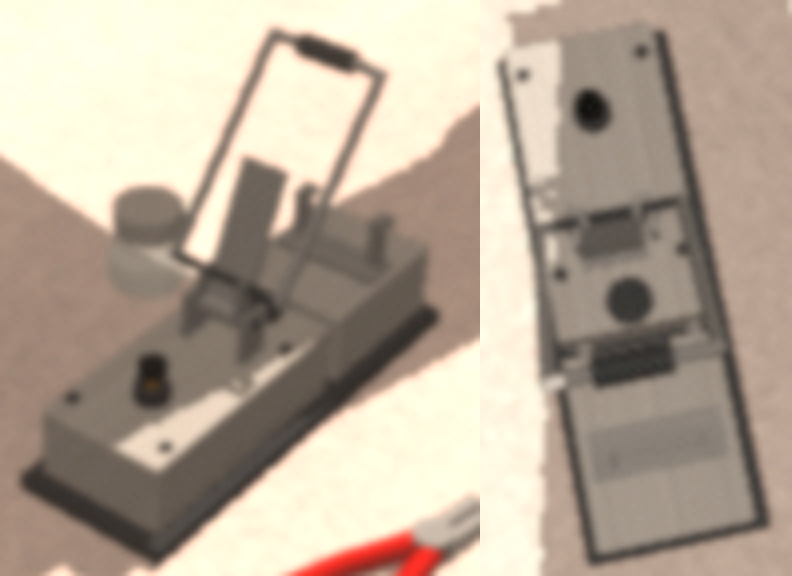

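Run:
```python
from h import *
s=cam('scene');t=cam('top')
S=lambda x,y:(232+(x+.5)/4-.5,120+(y+.5)/4-.5); T=lambda x,y:(188+(x-480+.5)/4-.5,156+(y+.5)/4-.5)
# base corners, z=.01 (top) ; far-left, far-right, near-right, near-left in image
c=[onz(t,*T(*p),.008)[:2] for p in[(500,63),(660,31),(767,522),(592,562)]]
c=np.array(c);print(c.round(4)); print([np.linalg.norm(c[i]-c[(i+1)%4]).round(4) for i in range(4)])
ce=c.mean(0); ax=((c[2]+c[3])-(c[0]+c[1]))/2; ax/=np.linalg.norm(ax); ay=np.array([-ax[1],ax[0]])
print('centre',ce,'ax',ax,'ang',np.arctan2(ax[1],ax[0]))
M=lambda P:np.r_[(P[:2]-ce)@ax,(P[:2]-ce)@ay,P[2]].round(4)
b,e=tri(s,S(327,53),t,T(633,364));print('bar',b.round(4),e,M(b))
print('bar ends',*[tri(s,S(*p),t,T(*q)) [0].round(4) for p,q in[((298,43),(594,371)),((356,63),(675,357))]])
b,e=tri(s,S(152,360),t,T(592,107));print('pad',b.round(4),e,M(b))
for q in[(306,187),(380,220)]: 
  P=onz(s,*S(*q),.081);print('prong',P.round(4),M(P))
for q in[(615,462),(703,440)]: 
  P=onz(t,*T(*q),.081);print('prongtop',P.round(4),M(P))
P,e=tri(s,S(266,165),t,T(625,290));print('levertip',P.round(4),e,M(P))
```

```text
[[ 0.6327  0.108 ]
 [ 0.6421  0.0279]
 [ 0.4019 -0.0012]
 [ 0.3917  0.0799]]
[np.float64(0.0807), np.float64(0.242), np.float64(0.0817), np.float64(0.2426)]
centre [0.51711384 0.05363603] ax [-0.99298325 -0.11825508] ang -3.0230602053981106
bar [0.4618 0.0469 0.1775] 0.00020353550387370683 [0.0558 0.0002 0.1775]
bar ends [0.4679 0.0504 0.1856] [0.4556 0.0428 0.1702]
pad [0.5892 0.0604 0.0688] 0.0012464074341268603 [-0.0724  0.0018  0.0688]
prong [0.4403 0.0229 0.081 ] [0.0799 0.0214 0.081 ]
prong [0.4361 0.069  0.081 ] [ 0.0786 -0.0248  0.081 ]
prongtop [0.4321 0.0617 0.081 ] [ 0.0834 -0.0181  0.081 ]
prongtop [0.4377 0.0246 0.081 ] [0.0823 0.0195 0.081 ]
levertip [0.4976 0.0475 0.1301] 0.00589403918742912 [0.0201 0.0038 0.1301]
```

The measurements agree with each other: bar height 0.178, pad about 55 mm from the pivot, prongs ±23 mm in y. Next I turn the tool so it closes along the mould's x, then travel over the bar.

jog_arm([
  [[0,0,0,0,0,-0.125],[0,0,0,0,0,-0.125],[0,0,0,0,0,-0.125],[0,0,0,0,0,-0.125],[0,0,0,0,0,-0.125],[0,0,0,0,0,-0.125],[0,0,0,0,0,-0.125],[0,0,0,0,0,-0.125],[0,0,0,0,0,-0.125],[0,0,0,0,0,-0.125],[0,0,0,0,0,-0.125],[0,0,0,0,0,-0.0875],[0,0,0,0,0,0]],
], grip=0.45)

```text
clock: 1.38
tool_pos: [0.1461, -0.6333, 0.2562]
orientation: [[-0.12, 0.993, -0.0], [0.993, 0.12, 0.0], [0.0, -0.0, -1.0]]
contact_force: [-0.5, -0.3, 0.3]
gripper_width: 0.047
grasp_force: 0.0
```

jog_arm([
  [[0.76,0.47,0,0,0,0],[0.76,0.47,0,0,0,0],[0.76,0.47,0,0,0,0],[0.76,0.47,0,0,0,0],[0.76,0.47,0,0,0,0],[0.76,0.47,0,0,0,0],[0.76,0.47,0,0,0,0],[0.76,0.47,0,0,0,0],[0.76,0.47,0,0,0,0],[0.76,0.47,0,0,0,0],[0.76,0.47,0,0,0,0],[0.76,0.47,0,0,0,0],[0.76,0.47,0,0,0,0],[0.76,0.47,0,0,0,0]],
])

```text
clock: 2.55
tool_pos: [0.3047, -0.2918, 0.2564]
orientation: [[-0.115, 0.993, 0.0], [0.993, 0.115, -0.0], [-0.0, 0.0, -1.0]]
contact_force: [-0.0, -0.1, 0.5]
gripper_width: 0.0472
grasp_force: 0.0
```

jog_arm([
  [[0.76,0.47,0,0,0,0],[0.76,0.47,0,0,0,0],[0.76,0.47,0,0,0,0],[0.76,0.47,0,0,0,0],[0.76,0.47,0,0,0,0],[0.76,0.47,0,0,0,0],[0.76,0.47,0,0,0,0],[0.76,0.47,0,0,0,0],[0.76,0.47,0,0,0,0],[0.76,0.47,0,0,0,0],[0.76,0.47,0,0,0,0],[0.76,0.47,0,0,0,0],[0.76,0.47,0,0,0,0],[0.73,0.45,0,0,0,0],[0,0,0,0,0,0],[0,0,0,0,0,0]],
])

```text
clock: 3.88
tool_pos: [0.4623, 0.0472, 0.2563]
orientation: [[-0.119, 0.993, -0.0], [0.993, 0.119, -0.0], [-0.0, -0.0, -1.0]]
contact_force: [-0.6, 0.0, -0.1]
gripper_width: 0.0467
grasp_force: 0.0
```

Run:
```python
from h import *
s=cam('scene')['image'][:,:,::-1]
A=cv2.resize(s[70:230,232:392],(580,580),interpolation=cv2.INTER_CUBIC)
cv2.imwrite('pics/above.png',np.clip(A.astype(float)*1.8,0,255).astype('uint8'))
print(get_obs()['tool_pos'])
```

```text
[0.462072   0.0464715  0.25622797]
```

View pics/above.png

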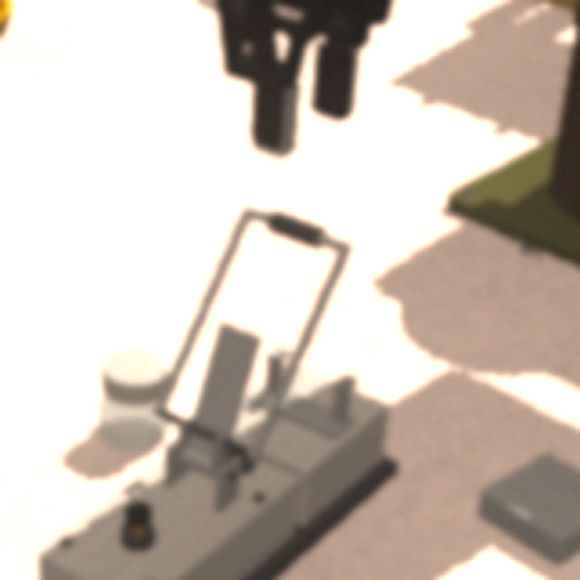

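The fingers straddle the sleeve (fingertips at (275,150) and (335,115), sleeve at (297,230)), so I go down and grip.

jog_arm([
  [[0,0,0.55,0,0,0],[0,0,0.55,0,0,0],[0,0,0.55,0,0,0],[0,0,0.55,0,0,0],[0,0,0,0,0,0]],
])

```text
clock: 4.35
tool_pos: [0.4597, 0.0453, 0.1866]
orientation: [[-0.115, 0.993, -0.007], [0.993, 0.115, -0.0], [0.001, -0.006, -1.0]]
contact_force: [0.3, -0.6, -0.4]
gripper_width: 0.0468
grasp_force: 0.0
```

jog_arm([
  [[0,0,0,0,0,0],[0,0,0,0,0,0],[0,0,0,0,0,0],[0,0,0,0,0,0],[0,0,0,0,0,0],[0,0,0,0,0,0],[0,0,0,0,0,0],[0,0,0,0,0,0],[0,0,0,0,0,0],[0,0,0,0,0,0]],
], grip=1)

```text
clock: 5.18
tool_pos: [0.4626, 0.0461, 0.1918]
orientation: [[-0.118, 0.993, 0.001], [0.993, 0.118, -0.001], [-0.001, 0.001, -1.0]]
contact_force: [-3.2, -0.9, 6.7]
gripper_width: 0.0094
grasp_force: 59.0
```

Run:
```python
from h import *
s=cam('scene')['image'][:,:,::-1]
A=cv2.resize(s[70:230,232:392],(580,580),interpolation=cv2.INTER_CUBIC)
cv2.imwrite('pics/grip.png',np.clip(A.astype(float)*1.8,0,255).astype('uint8'))
```

```text
(no output)
```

View pics/grip.png

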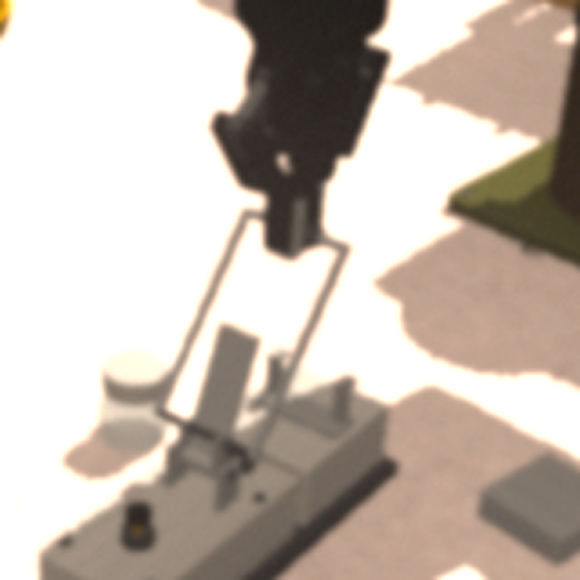

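The sleeve is held: the fingers surround it at about (297,235). The move ahead swings it out along the arc towards the keeper.

jog_arm([
  [[0,-0.14,0.16,0,0,0],[0,-0.14,0.16,0,0,0],[0,-0.14,0.16,0,0,0],[0,-0.14,0.16,0,0,0],[0,-0.14,0.16,0,0,0],[0,0,0,0,0,0]],
])

```text
clock: 5.73
tool_pos: [0.441, 0.0437, 0.166]
orientation: [[-0.118, 0.993, 0.0], [0.993, 0.118, -0.0], [-0.0, 0.0, -1.0]]
contact_force: [-1.3, -2.5, 2.5]
gripper_width: 0.0096
grasp_force: 60.6
```

jog_arm([
  [[0,-0.14,0.16,0,0,0],[0,-0.14,0.16,0,0,0],[0,-0.14,0.16,0,0,0],[0,-0.14,0.16,0,0,0],[0,-0.12,0.15,0,0,0],[0,0,0,0,0,0],[0,0,0,0,0,0]],
])

```text
clock: 6.32
tool_pos: [0.4215, 0.0414, 0.1415]
orientation: [[-0.118, 0.993, 0.002], [0.993, 0.118, 0.0], [-0.0, 0.002, -1.0]]
contact_force: [6.4, -0.6, -5.0]
gripper_width: 0.0098
grasp_force: 59.9
```

Run:
```python
from h import *
s=cam('scene')['image'][:,:,::-1]
A=cv2.resize(s[100:230,262:392],(595,595),interpolation=cv2.INTER_CUBIC)
cv2.imwrite('pics/arc.png',np.clip(A.astype(float)*1.6,0,255).astype('uint8'))
```

```text
(no output)
```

View pics/arc.png

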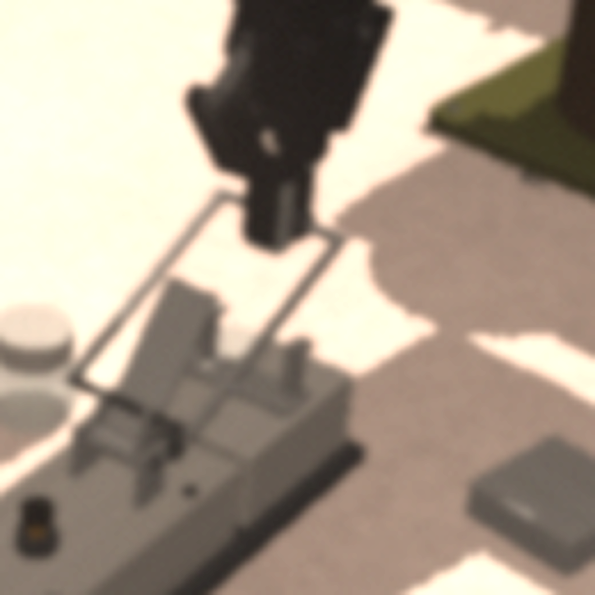

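The bail is swinging correctly, with the lever at (175,310), the prongs at (230,340) and (295,365), and the bar above and beyond them. Now straight down on the outer side of the prongs.

jog_arm([
  [[0,0,0.2,0,0,0],[0,0,0.2,0,0,0],[0,0,0.2,0,0,0],[0,0,0.2,0,0,0],[0,0,0.2,0,0,0],[0,0,0,0,0,0]],
])

```text
clock: 6.87
tool_pos: [0.4175, 0.0411, 0.1091]
orientation: [[-0.118, 0.993, -0.009], [0.993, 0.118, -0.001], [0.0, -0.009, -1.0]]
contact_force: [-4.9, -4.1, -0.0]
gripper_width: 0.0096
grasp_force: 62.7
```

jog_arm([
  [[0,0,0.15,0,0,0],[0,0,0.15,0,0,0],[0,0,0.15,0,0,0],[0,0,0.15,0,0,0],[0,0,0.15,0,0,0],[0,0,0.15,0,0,0],[0,0,0.15,0,0,0],[0,0,0,0,0,0],[0,0,0,0,0,0]],
])

```text
clock: 7.62
tool_pos: [0.4196, 0.0413, 0.0796]
orientation: [[-0.118, 0.993, -0.004], [0.993, 0.118, -0.0], [0.0, -0.004, -1.0]]
contact_force: [-1.8, -3.0, -3.2]
gripper_width: 0.0094
grasp_force: 64.9
```

Run:
```python
from h import *
s=cam('scene')['image'][:,:,::-1]
A=cv2.resize(s[120:220,272:372],(595,595),interpolation=cv2.INTER_CUBIC)
cv2.imwrite('pics/down.png',np.clip(A.astype(float)*1.6,0,255).astype('uint8'))
```

```text
(no output)
```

View pics/down.png

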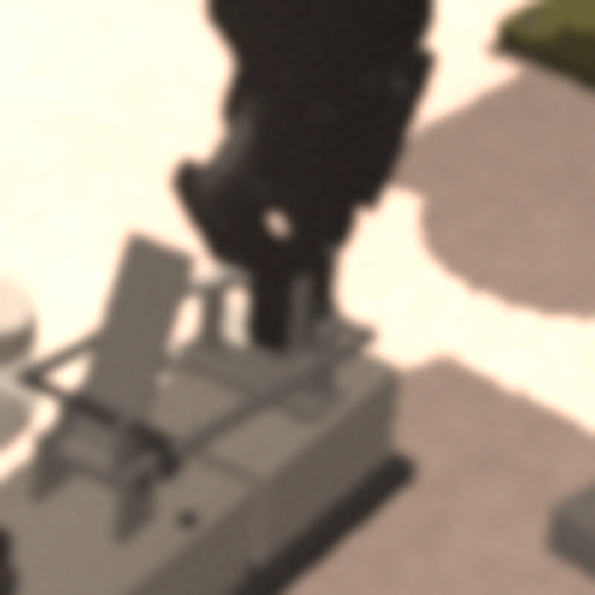

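The bail has been lowered past the prongs: its near corner is at (370,330) and the near prong is at (320,385). Next I draw it back under the lips, feeling for the prongs.

jog_arm([
  [[0,0.07,0,0,0,0],[0,0.07,0,0,0,0],[0,0.07,0,0,0,0],[0,0.07,0,0,0,0],[0,0,0,0,0,0],[0,0,0,0,0,0]],
])

```text
clock: 8.17
tool_pos: [0.4264, 0.0421, 0.0792]
orientation: [[-0.118, 0.993, -0.008], [0.993, 0.118, -0.001], [0.0, -0.008, -1.0]]
contact_force: [-7.2, -3.5, -3.1]
gripper_width: 0.0098
grasp_force: 64.9
```

jog_arm([
  [[0,0.05,0,0,0,0],[0,0,0,0,0,0],[0,0,0,0,0,0]],
])

```text
clock: 8.42
tool_pos: [0.4277, 0.0423, 0.0791]
orientation: [[-0.118, 0.993, -0.008], [0.993, 0.118, -0.001], [0.0, -0.009, -1.0]]
contact_force: [-6.5, -4.4, -3.3]
gripper_width: 0.0095
grasp_force: 64.9
```

jog_arm([
  [[0,0.05,0,0,0,0],[0,0,0,0,0,0],[0,0,0,0,0,0]],
])

```text
clock: 8.67
tool_pos: [0.4289, 0.0424, 0.0789]
orientation: [[-0.118, 0.993, -0.009], [0.993, 0.118, -0.001], [0.0, -0.009, -1.0]]
contact_force: [-7.4, -4.4, -3.6]
gripper_width: 0.0098
grasp_force: 64.8
```

jog_arm([
  [[0,0.05,0,0,0,0],[0,0,0,0,0,0],[0,0,0,0,0,0]],
])

```text
clock: 8.92
tool_pos: [0.4301, 0.0426, 0.0787]
orientation: [[-0.119, 0.993, -0.01], [0.993, 0.119, -0.001], [0.0, -0.01, -1.0]]
contact_force: [-7.7, -4.5, -3.2]
gripper_width: 0.0099
grasp_force: 64.8
```

jog_arm([
  [[0,0.05,0,0,0,0],[0,0,0,0,0,0],[0,0,0,0,0,0]],
])

```text
clock: 9.17
tool_pos: [0.4312, 0.0427, 0.0784]
orientation: [[-0.119, 0.993, -0.011], [0.993, 0.119, -0.001], [0.0, -0.011, -1.0]]
contact_force: [-8.6, -4.0, -3.8]
gripper_width: 0.0093
grasp_force: 64.8
```

jog_arm([
  [[0,0.05,0,0,0,0],[0,0,0,0,0,0],[0,0,0,0,0,0]],
])

```text
clock: 9.42
tool_pos: [0.4315, 0.0427, 0.0782]
orientation: [[-0.119, 0.993, -0.015], [0.993, 0.119, -0.002], [0.0, -0.015, -1.0]]
contact_force: [-13.3, -5.4, -0.5]
gripper_width: 0.0099
grasp_force: 65.2
```

Contact at mould x ≈ 0.086, as expected for the seat. I release, lift, and look.

jog_arm([
  [[0,0,0,0,0,0],[0,0,0,0,0,0],[0,0,0,0,0,0],[0,0,0,0,0,0],[0,0,0,0,0,0]],
], grip=0.5)

```text
clock: 9.83
tool_pos: [0.4378, 0.0434, 0.082]
orientation: [[-0.118, 0.993, 0.002], [0.993, 0.118, 0.0], [0.0, 0.002, -1.0]]
contact_force: [-0.0, -0.5, 0.5]
gripper_width: 0.0426
grasp_force: 0.0
```

jog_arm([
  [[0,0,-0.5,0,0,0],[0,0,-0.8,0,0,0],[0,0,-0.9,0,0,0],[0,0,-0.9,0,0,0],[0,0,-0.9,0,0,0],[0,0,-0.5,0,0,0],[0,0,0,0,0,0],[0,0,0,0,0,0]],
], grip=1)

```text
clock: 10.5
tool_pos: [0.4376, 0.0433, 0.2172]
orientation: [[-0.118, 0.993, 0.003], [0.993, 0.118, 0.0], [-0.0, 0.003, -1.0]]
contact_force: [-1.0, 0.1, -0.9]
gripper_width: -0.0002
grasp_force: 0.0
```

Run:
```python
from h import *
s=cam('scene')['image'][:,:,::-1]; t=cam('top')['image'][:,:,::-1]
A=cv2.resize(s[140:240,240:340],(590,590),interpolation=cv2.INTER_CUBIC)
cv2.imwrite('pics/hook.png',np.clip(A.astype(float)*1.5,0,255).astype('uint8'))
print(get_obs()['tool_pos'],get_obs()['contact_force'])
```

```text
[0.43620845 0.04333273 0.21471233] [ 0.44102467 -0.53820973  0.23652485]
```

View pics/hook.png

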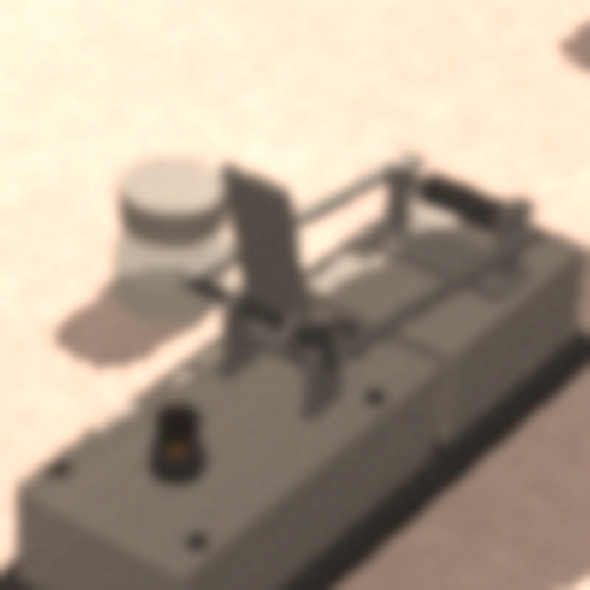

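```bash
cat >> h.py <<'E'
ce=np.array([0.51711,0.05364]); ax=np.array([-.99298,-.11826]); ay=np.array([.11826,-.99298])
def W(m): return np.r_[ce+m[0]*ax+m[1]*ay,m[2]]
def onplane(c,u,v,axis,val):  # mould-plane: axis 0 (x) or 1 (y) = val -> mould coords
    d=ray(c,u,v); a=[ax,ay][axis]; k=(val-(c['C'][:2]-ce)@a)/(d[:2]@a); P=c['C']+k*d
    return np.r_[(P[:2]-ce)@ax,(P[:2]-ce)@ay,P[2]].round(4)
E
python3 - <<'E'
from h import *
c=cam('scene'); S=lambda x,y:(240+(x+.5)/5.9-.5,140+(y+.5)/5.9-.5)
print('sleeve on y=0',onplane(c,*S(460,200),1,0))
print('prong tops (z81)',*[onplane(c,*S(*p),1,y) for p,y in[((408,160),.023),((515,205),-.023),((408,160),-.023),((515,205),.023)]])
print('lever tip on y=0',onplane(c,*S(258,178),1,0))
print('pivot-ish',onplane(c,*S(280,318),1,0), 'pad top',onplane(c,*S(178,410),1,0))
g=c['image'].astype(int).sum(2)[150:190,300:335]
for z in(.066,.07,.075,.085):
  print(z,proj(c,[W((.086,y,z)) for y in(-.015,.015)]).round(1).tolist())
print((g//8)[15:35,8:28])
E
```

```text
sleeve on y=0 [ 0.0843 -0.      0.0702]
prong tops (z81) [0.0849 0.023  0.0771] [ 0.0826 -0.023   0.0789] [ 0.0115 -0.023   0.1327] [0.1641 0.023  0.0172]
lever tip on y=0 [-0.0376  0.      0.1409]
pivot-ish [-0.022   0.      0.0787] pad top [-0.0754  0.      0.0729]
0.066 [[323.9, 177.4], [311.8, 172.3]]
0.07 [[324.1, 175.8], [312.0, 170.7]]
0.075 [[324.3, 173.8], [312.1, 168.7]]
0.085 [[324.7, 169.7], [312.5, 164.6]]
[[54 53 54 56 59 60 60 60 60 60 60 60 61 61 61 61 61 61 61 60]
 [49 47 47 51 56 59 60 60 60 60 61 61 61 61 61 61 61 60 60 60]
 [43 40 41 46 53 57 59 59 60 60 61 61 61 61 61 60 60 60 60 60]
 [33 33 37 44 49 52 53 56 58 60 60 61 61 61 61 61 60 60 60 60]
 [25 26 31 37 39 38 40 46 51 55 57 59 60 60 60 61 61 61 60 60]
 [21 23 26 28 26 23 25 30 37 42 47 52 55 58 60 60 61 60 60 59]
 [20 22 23 21 17 15 16 18 22 26 32 38 45 52 56 59 60 60 59 59]
 [22 24 24 21 15 13 13 13 14 16 19 24 31 39 46 52 54 56 56 55]
 [23 28 30 26 19 15 14 13 13 13 14 15 19 24 30 36 41 45 46 45]
 [24 32 37 36 30 25 20 17 15 13 13 13 14 15 18 22 27 32 33 32]
 [24 34 42 44 42 39 34 28 23 18 14 12 12 13 14 16 19 23 25 24]
 [24 34 43 47 48 47 44 40 34 27 19 14 13 12 13 15 18 21 22 21]
 [25 34 41 45 46 46 46 44 40 32 24 19 16 14 14 15 18 19 20 20]
 [26 32 38 40 39 39 38 38 36 32 27 24 21 19 17 17 18 19 19 20]
 [26 29 32 32 31 30 29 29 29 28 27 27 26 24 24 22 20 20 20 20]
 [25 26 27 26 26 25 25 25 25 26 26 27 27 27 26 25 22 21 21 21]
 [25 25 24 24 24 24 24 24 24 24 25 25 26 27 26 25 22 21 21 21]
 [24 24 24 24 24 24 24 24 24 24 24 24 25 25 25 23 22 21 20 20]
 [24 23 24 24 24 24 24 24 24 24 24 24 24 23 23 22 20 19 19 20]
 [25 24 24 23 23 23 24 24 24 24 24 23 23 22 21 20 19 19 19 21]]
```

The bail is hooked: the sleeve sits between the prongs at z≈0.070, under the lips (at about (460,200)), and the lever stands at about 1.35 rad with its tip at (258,178). Pivot x in the mould comes out near -0.0215, so I take the shut fingers to the keeper side of the lever.

jog_arm([
  [[0,0.6,0,0,0,0],[0,0.7,0,0,0,0],[0,0.7,0,0,0,0],[0,0.67,0,0,0,0],[0,0,0.7,0,0,0],[0,0,0.7,0,0,0],[0,0,0.65,0,0,0],[0,0,0,0,0,0],[0,0,0,0,0,0],[0,0,0,0,0,0]],
], grip=1)

```text
clock: 11.48
tool_pos: [0.5165, 0.0528, 0.1548]
orientation: [[-0.118, 0.993, -0.0], [0.993, 0.118, 0.0], [0.0, -0.0, -1.0]]
contact_force: [-0.0, 0.0, -0.3]
gripper_width: -0.0001
grasp_force: 0.0
```

Run:
```python
from h import *
s=cam('scene')['image'][:,:,::-1]
A=cv2.resize(s[120:220,240:340],(590,590),interpolation=cv2.INTER_CUBIC)
cv2.imwrite('pics/pre.png',np.clip(A.astype(float)*1.8,0,255).astype('uint8'))
o=get_obs(); p=o['tool_pos']; print(p,((p[:2]-ce)@ax,(p[:2]-ce)@ay),o['contact_force'])
```

```text
[0.51702153 0.05271905 0.15567387] (np.float64(0.00019675557806023028), np.float64(0.0009040228900182717)) [-0.50924936  0.16856132  0.27682986]
```

View pics/pre.png

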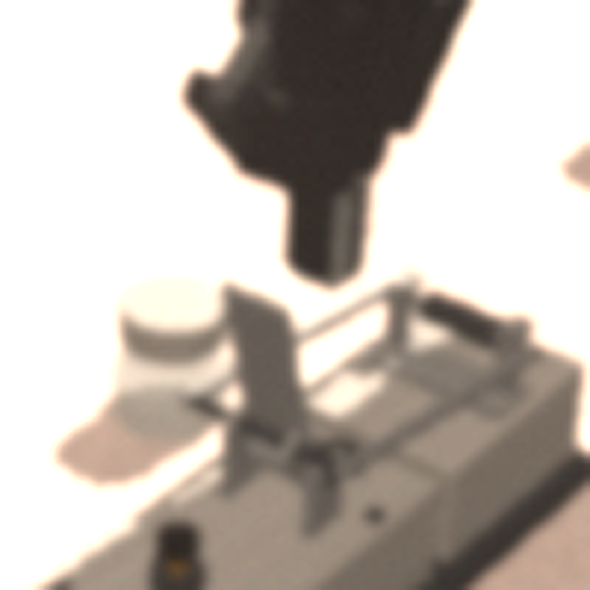

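The fingertips are at (325,275), clear on the keeper side of the lever (235–295, 290–430). Approach until contact.

jog_arm([
  [[0,0.1,0,0,0,0],[0,0.1,0,0,0,0],[0,0.1,0,0,0,0],[0,0.1,0,0,0,0],[0,0.05,0,0,0,0],[0,0,0,0,0,0],[0,0,0,0,0,0]],
])

```text
clock: 12.12
tool_pos: [0.5299, 0.0544, 0.1546]
orientation: [[-0.118, 0.993, -0.0], [0.993, 0.118, -0.0], [0.0, -0.0, -1.0]]
contact_force: [-0.7, 0.4, -0.4]
gripper_width: -0.0
grasp_force: 0.0
```

jog_arm([
  [[0,0.05,0,0,0,0],[0,0.05,0,0,0,0],[0,0,0,0,0,0],[0,0,0,0,0,0]],
])

```text
clock: 12.45
tool_pos: [0.5328, 0.0547, 0.1546]
orientation: [[-0.118, 0.993, -0.0], [0.993, 0.118, -0.0], [0.0, -0.0, -1.0]]
contact_force: [0.1, 0.3, -0.6]
gripper_width: -0.0004
grasp_force: 0.0
```

jog_arm([
  [[0,0.05,0,0,0,0],[0,0.05,0,0,0,0],[0,0,0,0,0,0],[0,0,0,0,0,0]],
])

```text
clock: 12.78
tool_pos: [0.5359, 0.0551, 0.1547]
orientation: [[-0.118, 0.993, 0.0], [0.993, 0.118, 0.0], [0.0, 0.0, -1.0]]
contact_force: [-0.4, 0.2, 0.4]
gripper_width: 0.0001
grasp_force: 0.0
```

jog_arm([
  [[0,0.05,0,0,0,0],[0,0.05,0,0,0,0],[0,0,0,0,0,0],[0,0,0,0,0,0]],
])

```text
clock: 13.12
tool_pos: [0.5389, 0.0554, 0.1546]
orientation: [[-0.118, 0.993, 0.0], [0.993, 0.118, 0.0], [0.0, 0.0, -1.0]]
contact_force: [0.2, 0.2, -0.1]
gripper_width: 0.0002
grasp_force: 0.0
```

jog_arm([
  [[0,0.05,0,0,0,0],[0,0.05,0,0,0,0],[0,0,0,0,0,0],[0,0,0,0,0,0]],
])

```text
clock: 13.45
tool_pos: [0.5411, 0.0557, 0.1542]
orientation: [[-0.118, 0.993, -0.002], [0.993, 0.118, -0.0], [0.0, -0.002, -1.0]]
contact_force: [-3.1, -0.6, -0.2]
gripper_width: -0.0
grasp_force: 1.7
```

jog_arm([
  [[0,0.05,0,0,0,0],[0,0.05,0,0,0,0],[0,0,0,0,0,0],[0,0,0,0,0,0]],
])

```text
clock: 13.78
tool_pos: [0.5442, 0.0561, 0.154]
orientation: [[-0.118, 0.993, -0.002], [0.993, 0.118, -0.0], [0.0, -0.002, -1.0]]
contact_force: [-4.0, -0.8, -1.3]
gripper_width: -0.0001
grasp_force: 1.8
```

Contact: the finger's leading edge is about 9.6 mm from the axis and the lever is now at ≈1.28 rad. I'll work out the arc rows.

Run:
```python
import numpy as np
a=np.linspace(1.317,.40,19);R=61/30
for i in range(18): print(round(a[i+1],3),(R*(np.cos(a[i+1])-np.cos(a[i]))).round(3),(R*(np.sin(a[i])-np.sin(a[i+1]))).round(3))
```

```text
1.266 0.1 0.029
1.215 0.098 0.034
1.164 0.096 0.039
1.113 0.094 0.043
1.062 0.092 0.048
1.011 0.089 0.053
0.96 0.086 0.057
0.909 0.083 0.062
0.858 0.08 0.066
0.808 0.077 0.07
0.757 0.073 0.073
0.706 0.069 0.077
0.655 0.065 0.081
0.604 0.061 0.084
0.553 0.057 0.087
0.502 0.052 0.09
0.451 0.047 0.092
0.4 0.043 0.094
```

jog_arm([
  [[0,0.1,0.03,0,0,0],[0,0.098,0.034,0,0,0],[0,0.096,0.04,0,0,0],[0,0.094,0.043,0,0,0],[0,0.092,0.048,0,0,0],[0,0,0,0,0,0]],
])

```text
clock: 14.28
tool_pos: [0.5591, 0.0579, 0.1484]
orientation: [[-0.118, 0.993, -0.001], [0.993, 0.118, 0.0], [0.0, -0.001, -1.0]]
contact_force: [-4.2, -0.7, -0.7]
gripper_width: 0.0001
grasp_force: 1.5
```

jog_arm([
  [[0,0.089,0.053,0,0,0],[0,0.086,0.057,0,0,0],[0,0.083,0.062,0,0,0],[0,0.08,0.066,0,0,0],[0,0,0,0,0,0]],
])

```text
clock: 14.7
tool_pos: [0.5694, 0.0591, 0.1417]
orientation: [[-0.118, 0.993, 0.0], [0.993, 0.118, 0.0], [0.0, 0.0, -1.0]]
contact_force: [-5.0, -0.6, 0.1]
gripper_width: -0.0
grasp_force: 1.5
```

jog_arm([
  [[0,0.077,0.07,0,0,0],[0,0.073,0.073,0,0,0],[0,0.069,0.077,0,0,0],[0,0.065,0.081,0,0,0],[0,0,0,0,0,0]],
])

```text
clock: 15.12
tool_pos: [0.5782, 0.0601, 0.1328]
orientation: [[-0.118, 0.993, 0.001], [0.993, 0.118, 0.0], [-0.0, 0.001, -1.0]]
contact_force: [-2.3, -0.7, 0.2]
gripper_width: -0.0002
grasp_force: 0.9
```

jog_arm([
  [[0,0.061,0.084,0,0,0],[0,0.057,0.087,0,0,0],[0,0.052,0.09,0,0,0],[0,0.047,0.092,0,0,0],[0,0,0,0,0,0]],
])

```text
clock: 15.53
tool_pos: [0.585, 0.0609, 0.1219]
orientation: [[-0.118, 0.993, 0.002], [0.993, 0.118, 0.0], [-0.0, 0.002, -1.0]]
contact_force: [0.2, -1.2, 0.7]
gripper_width: 0.0002
grasp_force: 0.1
```

```bash
cat >> h.py <<'E'
def sleeve():
    c=cam('scene'); g=c['image'].astype(int).sum(2)[155:195,290:335]
    m=(g<150).astype('uint8'); n,l,st,ct=cv2.connectedComponentsWithStats(m)
    for i in range(1,n):
        if st[i,4]>15: print('dark',st[i].tolist(),onplane(c,ct[i][0]+290,ct[i][1]+155,1,0))
    return c
E
python3 - <<'E'
from h import *
sleeve()
E
```

```text
dark [0, 0, 4, 8, 19] [-0.0154  0.      0.1564]
dark [20, 17, 12, 7, 34] [0.078  0.     0.0699]
```

Still hooked, and the half is drawn in about 6 mm (sleeve 0.084 → 0.078, z 0.070). Next comes the slow push down.

jog_arm([
  [[0,0.04,0.07,0,0,0],[0,0.03,0.07,0,0,0],[0,0.02,0.07,0,0,0],[0,0.02,0.07,0,0,0],[0,0,0.07,0,0,0],[0,0,0.06,0,0,0],[0,0,0,0,0,0],[0,0,0,0,0,0]],
])

```text
clock: 16.25
tool_pos: [0.5868, 0.0612, 0.1091]
orientation: [[-0.118, 0.993, -0.001], [0.993, 0.118, 0.0], [0.0, -0.001, -1.0]]
contact_force: [-0.1, -0.3, 0.7]
gripper_width: -0.0005
grasp_force: 0.0
```

jog_arm([
  [[0,0,0.04,0,0,0],[0,0,0,0,0,0],[0,0,0,0,0,0]],
])

```text
clock: 16.5
tool_pos: [0.5871, 0.0612, 0.1084]
orientation: [[-0.118, 0.993, -0.0], [0.993, 0.118, 0.0], [0.0, -0.0, -1.0]]
contact_force: [-0.3, 0.1, -1.0]
gripper_width: -0.0001
grasp_force: 0.0
```

jog_arm([
  [[0,0,0.04,0,0,0],[0,0,0,0,0,0],[0,0,0,0,0,0]],
])

```text
clock: 16.75
tool_pos: [0.5872, 0.0612, 0.1072]
orientation: [[-0.118, 0.993, -0.0], [0.993, 0.118, -0.0], [0.0, -0.0, -1.0]]
contact_force: [-0.9, -0.1, 0.1]
gripper_width: 0.0002
grasp_force: 0.0
```

jog_arm([
  [[0,0,0.04,0,0,0],[0,0,0,0,0,0],[0,0,0,0,0,0]],
])

```text
clock: 17.0
tool_pos: [0.5872, 0.0612, 0.106]
orientation: [[-0.118, 0.993, -0.0], [0.993, 0.118, -0.0], [0.0, -0.0, -1.0]]
contact_force: [0.3, -0.2, -0.3]
gripper_width: -0.0001
grasp_force: 0.0
```

jog_arm([
  [[0,0,0.04,0,0,0],[0,0,0,0,0,0],[0,0,0,0,0,0]],
])

```text
clock: 17.25
tool_pos: [0.5872, 0.0612, 0.1048]
orientation: [[-0.118, 0.993, -0.0], [0.993, 0.118, -0.0], [0.0, -0.0, -1.0]]
contact_force: [-0.2, 0.7, -0.4]
gripper_width: -0.0001
grasp_force: 0.0
```

jog_arm([
  [[0,0,0.04,0,0,0],[0,0,0,0,0,0],[0,0,0,0,0,0]],
])

```text
clock: 17.5
tool_pos: [0.5872, 0.0612, 0.1036]
orientation: [[-0.118, 0.993, -0.0], [0.993, 0.118, -0.0], [0.0, -0.0, -1.0]]
contact_force: [0.0, 0.6, 0.0]
gripper_width: -0.0
grasp_force: 0.0
```

jog_arm([
  [[0,0,0.04,0,0,0],[0,0,0,0,0,0],[0,0,0,0,0,0]],
])

```text
clock: 17.75
tool_pos: [0.5872, 0.0612, 0.1024]
orientation: [[-0.118, 0.993, -0.0], [0.993, 0.118, -0.0], [0.0, -0.0, -1.0]]
contact_force: [-0.3, -0.1, 0.5]
gripper_width: -0.0
grasp_force: 0.0
```

jog_arm([
  [[0,0,0.02,0,0,0],[0,0,0,0,0,0],[0,0,0,0,0,0]],
])

```text
clock: 18.0
tool_pos: [0.5872, 0.0612, 0.1019]
orientation: [[-0.118, 0.993, -0.0], [0.993, 0.118, 0.0], [0.0, -0.0, -1.0]]
contact_force: [-0.2, 0.1, 0.6]
gripper_width: 0.0001
grasp_force: 0.0
```

jog_arm([
  [[0,0,0.02,0,0,0],[0,0,0,0,0,0],[0,0,0,0,0,0]],
])

```text
clock: 18.25
tool_pos: [0.5873, 0.0612, 0.1013]
orientation: [[-0.118, 0.993, -0.0], [0.993, 0.118, 0.0], [0.0, -0.0, -1.0]]
contact_force: [0.2, -0.0, 0.3]
gripper_width: 0.0002
grasp_force: 0.0
```

jog_arm([
  [[0,0,0.02,0,0,0],[0,0,0,0,0,0],[0,0,0,0,0,0]],
])

```text
clock: 18.5
tool_pos: [0.5873, 0.0612, 0.1007]
orientation: [[-0.118, 0.993, -0.0], [0.993, 0.118, 0.0], [0.0, -0.0, -1.0]]
contact_force: [0.4, -0.2, -0.8]
gripper_width: 0.0003
grasp_force: 0.0
```

jog_arm([
  [[0,0,0.02,0,0,0],[0,0,0,0,0,0],[0,0,0,0,0,0]],
])

```text
clock: 18.75
tool_pos: [0.5872, 0.0612, 0.1]
orientation: [[-0.118, 0.993, -0.0], [0.993, 0.118, -0.0], [0.0, -0.0, -1.0]]
contact_force: [0.8, 0.4, -0.0]
gripper_width: 0.0002
grasp_force: 0.0
```

jog_arm([
  [[0,0,0.02,0,0,0],[0,0,0,0,0,0],[0,0,0,0,0,0]],
])

```text
clock: 19.0
tool_pos: [0.5873, 0.0612, 0.0995]
orientation: [[-0.118, 0.993, 0.0], [0.993, 0.118, 0.0], [0.0, 0.0, -1.0]]
contact_force: [0.4, -0.5, 0.6]
gripper_width: 0.0001
grasp_force: 0.1
```

jog_arm([
  [[0,0,0.02,0,0,0],[0,0,0,0,0,0],[0,0,0,0,0,0]],
])

```text
clock: 19.25
tool_pos: [0.5874, 0.0612, 0.0992]
orientation: [[-0.118, 0.993, 0.0], [0.993, 0.118, -0.0], [-0.0, 0.0, -1.0]]
contact_force: [-1.4, 0.8, 2.1]
gripper_width: -0.0
grasp_force: 1.1
```

jog_arm([
  [[0,0,0.02,0,0,0],[0,0,0,0,0,0],[0,0,0,0,0,0]],
])

```text
clock: 19.5
tool_pos: [0.5874, 0.0612, 0.0989]
orientation: [[-0.118, 0.993, 0.0], [0.993, 0.118, 0.0], [-0.0, 0.0, -1.0]]
contact_force: [-2.0, 0.3, 6.1]
gripper_width: 0.0
grasp_force: 2.7
```

jog_arm([
  [[0,0,0.02,0,0,0],[0,0,0,0,0,0],[0,0,0,0,0,0]],
])

```text
clock: 19.75
tool_pos: [0.5875, 0.0612, 0.0987]
orientation: [[-0.118, 0.993, 0.0], [0.993, 0.118, 0.0], [-0.0, 0.0, -1.0]]
contact_force: [-3.1, -0.7, 7.2]
gripper_width: -0.0002
grasp_force: 3.6
```

jog_arm([
  [[0,0,0.02,0,0,0],[0,0,0,0,0,0],[0,0,0,0,0,0],[0,0,0,0,0,0]],
])

```text
clock: 20.08
tool_pos: [0.5876, 0.0612, 0.0985]
orientation: [[-0.118, 0.993, 0.0], [0.993, 0.118, -0.0], [-0.0, 0.0, -1.0]]
contact_force: [-3.9, -0.2, 9.1]
gripper_width: 0.0
grasp_force: 4.6
```

jog_arm([
  [[0,0,0.012,0,0,0],[0,0,0,0,0,0],[0,0,0,0,0,0],[0,0,0,0,0,0],[0,0,0,0,0,0],[0,0,0,0,0,0],[0,0,0,0,0,0]],
])

```text
clock: 20.67
tool_pos: [0.5876, 0.0612, 0.0985]
orientation: [[-0.118, 0.993, 0.0], [0.993, 0.118, -0.0], [-0.0, 0.0, -1.0]]
contact_force: [-5.1, 0.6, 9.9]
gripper_width: 0.0
grasp_force: 5.4
```

Run:
```python
from h import *
sleeve(); print(get_obs()['contact_force'])
```

```text
dark [0, 0, 6, 16, 62] [-0.0119  0.      0.1483]
dark [21, 17, 11, 6, 30] [0.079  0.     0.0699]
[-5.68152152e+00 -2.18197614e-03  1.05765594e+01]
```

Held home at about 11 N, so I lift off straight up.

jog_arm([
  [[0,0,-0.1,0,0,0],[0,0,-0.2,0,0,0],[0,0,-0.6,0,0,0],[0,0,-0.9,0,0,0],[0,0,-0.9,0,0,0],[0,0,-0.9,0,0,0],[0,0,0,0,0,0],[0,0,0,0,0,0]],
])

```text
clock: 21.38
tool_pos: [0.5885, 0.0612, 0.2071]
orientation: [[-0.118, 0.993, 0.005], [0.993, 0.118, 0.0], [-0.0, 0.005, -1.0]]
contact_force: [-0.6, -0.4, -0.3]
gripper_width: -0.0
grasp_force: 0.0
```

Run:
```python
from h import *
c=sleeve(); s=c['image'][:,:,::-1]
A=cv2.resize(s[140:260,230:350],(590,590),interpolation=cv2.INTER_CUBIC)
cv2.imwrite('pics/end.png',np.clip(A.astype(float)*1.6,0,255).astype('uint8'))
print(get_obs()['tool_pos'],get_obs()['contact_force'])
```

```text
dark [20, 17, 12, 7, 38] [0.079  0.     0.0688]
[0.58738274 0.06116937 0.20499411] [-0.26936034  0.0283983  -1.28383045]
```

View pics/end.png

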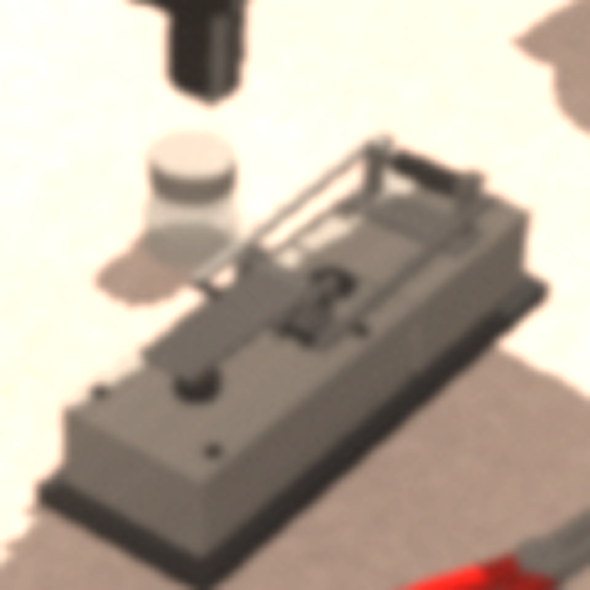

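The lever lies flat on its stop at about (200,380), and the bail is hooked on both prongs with the sleeve at (425,172). The halves are drawn together and the gripper is clear, so I hand in.

```bash
python3 -c "
from rig import *
print(finish_job())"
```

```text
the job is handed in; nothing more can be done
None
```

The mould is clamped: the bail is hooked behind both prongs, the lever was pressed home on its stop at about 11 N, and the job was handed in at about 21 s with the gripper clear and no verdict shown.

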